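# Put the pan under the keep-warm lid on its ratchet stand

## Robot

A 6-joint arm with a two-finger parallel gripper is mounted at the origin on the work surface. World frame = base frame: x ahead of the robot, y to its left, z up, the work surface at z = 0. Lengths are in m, angles in rad, forces in N, time in s.
With the tool pointing down it reaches from about 0.3 to 0.775 m from the base axis. Payload 14.6 kg.
Tool frame: the origin (TCP) lies on the centre line of the jaws, within the pads' length; the fingertips stand 19 mm ahead of it and the grasp point (between the pads) is the TCP; z points along the fingers, y is the direction in which the jaws open and shut (so a half turn about z gives the same grasp; the last joint's range is limited). The gripper opens to 94 mm and grips with 3 to 60 N. Pads are 16 mm wide; open, the fingers measure 119 mm over their backs; the gripper's body (75 mm by 177 mm) begins 78 mm behind the grasp point.
Start: joints at [-1.397, 0.3, 1.521, -0, 1.321, -0.067], TCP at [0.131, -0.534, 0.224] pointing down, gripper open.
Joint ranges: [-3.03, 3.03], [-0.79, 2.21], [0.23, 2.52], [-1.04, 4.18], [0, 3.07], [-2.55, 2.55]. Speed limits (rad/s): [2.22, 2.22, 2.57, 3.14, 3.14, 3.14].

## Interface

Orientations are given as [roll, pitch, yaw] about the fixed x, y, z axes, in that order (R = Rz(yaw) Ry(pitch) Rx(roll)).
In Python, from station import ctrl gives the robot as it stands. The module is installed in compiled form; this text tells all that it offers.
- The arm moves only by the shell command python3 -m creep 'ROWS' [FORCE]. ROWS is a JSON object of lists of equal length, an entry for each row: "translation": the shift along the world's x, y, z in mm, a list of three; "yaw": the turn about the world's z in rad; "gripper": the closure in counts, from 0 (fully open) to 255 (shut). A call has 1 to 5 rows; each row is the pose to reach, as a shift and turn from the pose measured when the call began; what a row does not reach only later rows make up. A row lasts 1/12 s, in which the tool goes at most 41.7 mm and 7.16 degrees, less where a joint would pass 70% of its speed; a pose out of reach is approached as far as the arm can. A call with a gripper value outside its range is refused whole. The fingers move at their own pace and stop on an object; FORCE is the grip in N (left out, the last holds). Time passes only in rows, so rows that repeat a pose let the fingers close. It gives the time, the measured TCP pose, the force and the opening at its end, in the units of the state.
- ctrl.get_obs(): the state, without advancing time (a new reading comes with each control period).
- ctrl.camera(name): name is "scene" or "top"; returns a dict with "pixels" (480x640x3 uint8, red, green, blue), "depth" (480x640 float32, m along the optical axis (not along the pixel's ray), 0 where there is no reading), "fx", "fy", "cx", "cy" (pixels), "R" (3x3) and "t" (3): a world point X has camera coordinates R X + t. Camera axes: x right, y down, z forward; pixel columns grow to the right and rows downward; lengths in m; the calibration is good to about 2 mm. A picture is of the moment at which its call begins.
- ctrl.hand_in(): hands the job in, once; it reports no verdict.
The state is a dict: "time_s": time; "qpos": joint angles; "joint_vel": joint speeds; "tau": joint torques, N m; "ee_pos": TCP position; "eef_rot": TCP orientation; "force": force on the tool from outside, world axes, zero at the start; "moment": the same for the moment, N m; "grip_width": finger opening in m.
Only numpy, scipy, OpenCV 4.12 (cv2) and the standard library are available. Lean on these libraries where they do the work, as an engineer would, in place of code of your own. Each camera call takes 0.05 s, during which the arm holds its last target. There are 200 camera calls.

## Task

Pull the copper lid up by its wooden handle, click by click past the pawl, until it gently meets the rubber stop, and let go so that it hangs on its notch; then slide the small pan under it, centred below the lid. Finally press the red pawl paddle gently and keep it down until the lid has sunk to rest on the pan, then let everything go. Do not strain the stop or the paddle, and leave the other kitchen things where they stand.

Things in the scene. Friction and masses are not known exactly. Their poses are not given: they have to be found in the camera images.
- plate_center (a point): Middle of the station's black 150 mm square warming plate (flush with the worktop, no step), straight below the lid's centre. y axis points from the plate to the column, x is square to that (away from the robot at yaw 0), z up. The column stands 120 mm along +y, 38 mm wide, 133 mm tall, on a foot 130 (x) by 70 (y) by 8 mm. The plate's other sides are open.
- rail: The vertical sliding rail (0.5 kg, varies 15 percent). Origin on its axis, 120 mm along +y from plate_center, at worktop height when right down; axes as plate_center; travel 130 mm up. Teeth 12 mm apart. Raising takes about 5 N plus 90 N per m/s, and up to 9 N more per click; with the pawl out it sinks at 50 mm/s. At the start it is within 18 mm of right down, the lid below the pan's rim.
- rail_grip (a point): Grip point of the dark wooden handle on top of the rail, on its axis, 198 mm above its origin. The handle is an upright block 16 mm thick (along x), 36 mm long (y), from 31 mm below to 18 mm above this point, with a cap 24 by 42 mm, 8 mm thick, on top. The steel arm that carries the lid starts at its foot and runs to -y. Pinch it from above, fingers closing along the station's x.
- lid_under (a point): Centre of the flat underside of the copper lid (136 mm across, 23 mm high, hung from the rail's arm by a 12 mm rod). Moves with the rail: 22 mm above the rail's origin and 120 mm to its -y.
- pawl: Red bell-crank pawl on the column's +y side, sprung into the rail's teeth. Origin at its pivot, 74 mm above the worktop, 136 mm along +y from plate_center. y points out along the tail to the paddle, z up to the tip. Pressing the paddle swings the tip out; let go, it springs back and catches the next tooth.
- paddle (a point): Centre of the top face of the pawl's red paddle (36 by 34 mm), 85 mm out from the pivot. Press it down from above: about 2 N to start, 5 N or more at the bottom; the rail is free after about 15 mm, the hard end comes after about 32 mm. The rail sinks while it is held down. Keep the push below 20 N.
- stop_post: 10 mm steel post, 158 mm tall, 40 mm to +x of the rail's axis; origin at its foot. It carries an orange collar with a black rubber buffer under it; the collar's height differs each time and is NOT measured: a steel lug on the rail meets the buffer after 65 to 105 mm of rise from right down. The buffer gives about 1 mm per N for 18 mm, then is solid. Press it with 1 N or more, never over 20.
- pan: Loose dark steel pan (0.45 kg, varies): 92 mm across at the foot, 110 mm at the rim, 45 mm tall; origin at the centre of its underside. Its straight wooden handle points along the pan's -y, 18 mm wide, 14 mm thick, 53 to 235 mm from the centre, its mid-line 37 mm above the worktop. Held by the handle it tips if lifted: slide it on the worktop.
- pan_grip (a point): Grip point on the pan's handle, 155 mm out from the pan's centre (clear of the lid), 37 mm above the worktop.
- mill: Bystander: dark wooden pepper mill, 50 mm across, 128 mm tall, origin at the centre of its foot.
- ramekin: Bystander: white bowl, 72 mm across, 40 mm tall, origin at the centre of its foot.
- mug: Bystander: blue mug, 76 mm across, 85 mm tall, origin at the centre of its foot.
- spice_a: Bystander: amber spice jar, 42 mm across, 85 mm tall, origin at the centre of its foot.
- spice_b: Bystander: green spice jar, 42 mm across, 85 mm tall, origin at the centre of its foot.
- spatula: Bystander: wooden spatula, 270 mm long, lying flat, origin under its middle.

How it is judged:
On the way, in this order (a step that is already met when the one before it is completed fails the run):
1. the rail has been raised until it presses the rubber stop (1 N or more) (contact force between rail and stop_post above 1 N), for 0.06 s.
2. the lid hangs by itself on the pawl, at least 45 mm above right-down, with the hand off it (contact force between the fingers and rail below 0.1 N and contact force between pawl and rail above 1.5 N and z of rail in the frame of plate_center above 0.045 m), for 0.2 s.
3. the pan stands flat under the raised lid, centred within 15 mm, not touching it (horizontal distance between pan and lid_under below 0.015 m and height (world z) of pan below 0.005 m and angle between pan's own z axis and vertical below 0.1 rad and z of rail in the frame of plate_center above 0.032 m and contact force between rail and pan below 0.1 N), for 0.2 s.
At the end, for the whole second after the job is handed in: The pan stands flat on the warming plate with its centre within 15 mm of the lid's centre, and the lid rests on its rim with its weight (more than 1 N; underside within 5 mm of the rim); everything is at rest and the hand is off (contact force between rail and pan above 1 N and horizontal distance between pan and lid_under below 0.015 m and angle between pan's own z axis and vertical below 0.08 rad and height (world z) of pan below 0.005 m and z of lid_under in the frame of pan below 0.05 m and linear speed of each of pan, rail below 0.01 m/s); the robot touches nothing.
It fails at once if the rubber stop is strained with more than 20 N (contact force between rail and stop_post above 20 N).
It fails at once if the pawl is pushed with more than 20 N by the fingers (contact force between the fingers and pawl above 20 N).
It fails at once if the lid is forced on to the pan with more than 25 N (contact force between rail and pan above 25 N).
It fails at once if a bystander (mill, bowl, mug, spice jar or spatula) is moved by more than 30 mm (distance of any of mill, ramekin, mug, spice_a, spice_b, spatula from where it was at the start of the episode above 0.03 m).
It also fails if it takes over 70 s, if anything falls off the work surface, if the arm or the gripper's body presses on something with over 40 N, if the wrist force passes 120 N, or if a joint passes its speed limit or range.

## Working session

There is one attempt and no reset: what is moved stays moved. The work goes in short steps, Python scripts to look and compute and a shell command to move; the robot and the scene stay as the last step left them, time stands still between calls to the robot, and variables do not carry over. Pictures are saved under pics/ and viewed, about 8 in all and at most 12, crops included, and the job is handed in when it is done.

```bash
mkdir -p pics
cat > h.py <<'E'
import numpy as np,cv2
from station import ctrl
def snap(n,f=None):
    c=ctrl.camera(n)
    if f: cv2.imwrite('pics/'+f,c['pixels'][:,:,::-1])
    return c
def cloud(c):
    v,u=np.mgrid[0:480,0:640]; d=c['depth']
    P=np.stack([(u-c['cx'])/c['fx']*d,(v-c['cy'])/c['fy']*d,d],-1)
    W=(P-np.array(c['t']))@np.array(c['R'])
    W[d==0]=np.nan
    return W
def proj(c,X):
    p=np.array(c['R'])@np.array(X)+np.array(c['t']); return c['fx']*p[0]/p[2]+c['cx'],c['fy']*p[1]/p[2]+c['cy']
E
python3 - <<'E'
from h import *
for n in('scene','top'):
    c=snap(n,n+'1.png'); np.savez('/tmp/'+n+'1.npz',**c)
    print(n,c['fx'],np.round(c['R'],3).tolist(),np.round(-np.array(c['R']).T@c['t'],3),(c['depth']==0).mean())
o=ctrl.get_obs();print(o)
E
```

```text
scene 596.2415618494405 [[0.539, 0.842, -0.011], [0.719, -0.466, -0.515], [-0.439, 0.27, -0.857]] [ 1.043 -0.314  1.106] 0.003994140625
top 478.0163182271495 [[-0.005, -1.0, 0.025], [-0.981, -0.0, -0.193], [0.193, -0.025, -0.981]] [ 3.710e-01 -1.000e-03  1.093e+00] 0.004013671875
{'time_s': 0.1, 'qpos': array([-1.39659925e+00,  3.00407700e-01,  1.52147656e+00,  1.47818390e-05,
        1.32071247e+00, -6.66219612e-02]), 'joint_vel': array([-0.00067936, -0.00159462, -0.00255482, -0.00164011,  0.00035987,
       -0.00044237]), 'tau': array([ 2.63759590e-03, -5.32641613e+01, -3.53283370e+01,  7.09638395e-02,
        2.33966054e-02, -5.38238783e-05]), 'ee_pos': array([ 0.13112775, -0.53393168,  0.22396531]), 'eef_rot': array([-3.14059175e+00, -8.11310843e-05,  2.40815331e-01]), 'force': array([ 0.22316128, -0.16769139,  0.08519888]), 'moment': array([-0.02430653,  0.05651219,  0.0099116 ]), 'grip_width': 0.09411505433186726}
```

View pics/scene1.png

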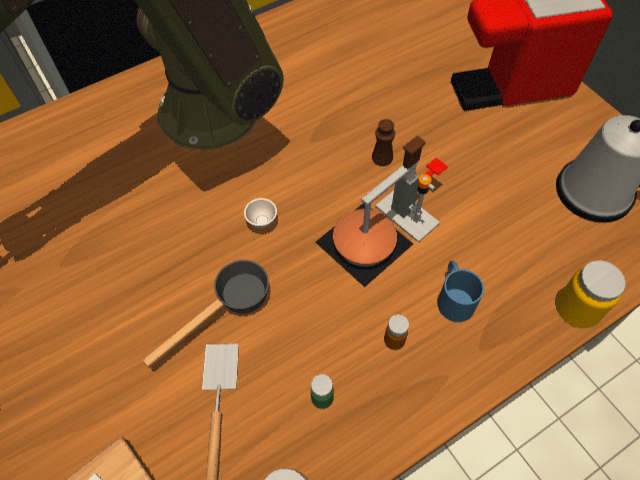

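View pics/top1.png

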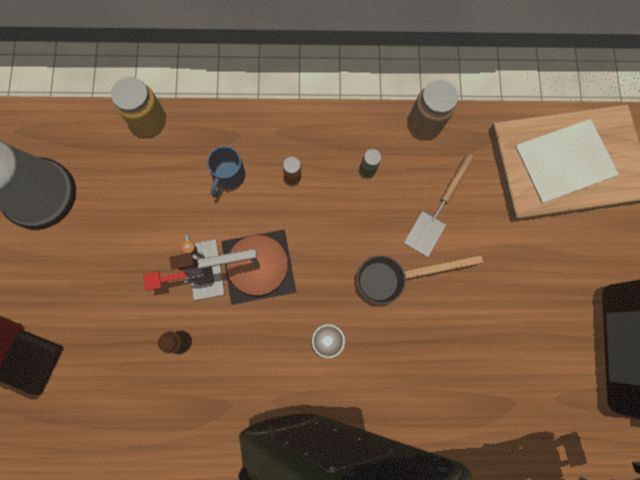

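The scene view shows the station around (365,235): handle at (414,148), paddle (437,166), collar (425,181). The pan is at (242,287) with its handle to (150,362). In the top view the lid is at (257,265), the paddle (153,281), the handle cap (183,261) and the pan (381,281), with its handle end at (481,260).

```bash
cat > m.py <<'E'
from h import *
def masks(c):
    hsv=cv2.cvtColor(c['pixels'],cv2.COLOR_RGB2HSV); return hsv[...,0].astype(int),hsv[...,1].astype(int),hsv[...,2].astype(int)
def roi(m,b):
    z=np.zeros_like(m); z[b[1]:b[3],b[0]:b[2]]=m[b[1]:b[3],b[0]:b[2]]; return z
E
python3 - <<'E'
from m import *
np.set_printoptions(precision=4,suppress=True)
C={n:dict(np.load(f'/tmp/{n}1.npz')) for n in('scene','top')}
B={'top':dict(pad=(135,265,168,297),lid=(220,225,300,305),cap=(165,248,200,275),pan=(345,245,420,315),hand=(405,245,495,290),plate=(215,225,305,310)),
 'scene':dict(pad=(420,150,455,185),lid=(325,195,405,275),cap=(398,132,430,172),pan=(205,250,280,320),hand=(140,290,235,375),plate=(310,195,420,290))}
for n,c in C.items():
    W=cloud(c);h,s,v=masks(c);z=W[...,2]
    def st(name,m):
        m=roi(m,B[n][name]); P=W[m]; P=P[~np.isnan(P[:,0])]
        print(n,name,len(P),'med',np.median(P,0),'min',P.min(0),'max',P.max(0)); return P
    st('pad',((h<6)|(h>174))&(s>200)&(v>120))
    P=st('lid',(h<12)&(s>100)&(z>.01)&(z<.07))
    P=st('cap',(z>.19)&(z<.26)); 
    if len(P)>3: print(' caprect',cv2.minAreaRect(P[:,:2].astype('f')), np.percentile(P[:,2],[5,50,95]))
    P=st('pan',(z>.035)&(z<.06)&(s<120)&(v<140))
    if len(P)>3: print(' pan circ',cv2.minEnclosingCircle(P[:,:2].astype('f')))
    P=st('hand',(z>.03)&(z<.06)&(s>80)&(h>8)&(h<25))
    print(' hand line',cv2.fitLine(P[:,:2].astype('f'),cv2.DIST_HUBER,0,.001,.001).ravel(),cv2.minAreaRect(P[:,:2].astype('f')))
    P=st('plate',(v<45)&(abs(z)<.006))
    r=cv2.minAreaRect(P[:,:2].astype('f'));print(' plate',r)
E
```

```text
scene pad 229 med [0.4923 0.3191 0.0719] min [ 0.4313  0.2904 -0.0038] max [0.5107 0.3666 0.0778]
scene lid 2640 med [0.543  0.0963 0.0411] min [0.4645 0.0375 0.0205] max [0.6002 0.1721 0.0605]
scene cap 370 med [0.514  0.2176 0.2251] min [0.4944 0.2007 0.1902] max [0.5251 0.2446 0.233 ]
 caprect ((0.5096970796585083, 0.22206375002861023), (0.02520761638879776, 0.04361415654420853), 9.823381423950195) [0.1933 0.2251 0.2291]
scene pan 482 med [ 0.4817 -0.1682  0.0423] min [ 0.4419 -0.2244  0.035 ] max [ 0.5526 -0.1159  0.0493]
 pan circ ((0.49705612659454346, -0.1693764626979828), 0.05578844994306564)
scene hand 1010 med [ 0.5283 -0.315   0.0418] min [ 0.4877 -0.401   0.0304] max [ 0.5529 -0.217   0.0486]
 hand line [ 0.2059 -0.9786  0.5265 -0.3027] ((0.5228613615036011, -0.31071391701698303), (0.034474920481443405, 0.18418766558170319), 11.444602966308594)
scene plate 1248 med [0.5779 0.0613 0.    ] min [ 0.4468  0.0198 -0.006 ] max [0.6161 0.1909 0.0058]
 plate ((0.5311762094497681, 0.10537254810333252), (0.14985187351703644, 0.14999787509441376), 10.657814979553223)
  return _methods._mean(a, axis=axis, dtype=dtype,
  ret = um.true_divide(
Traceback (most recent call last):
ValueError: zero-size array to reduction operation minimum which has no identity
```

```bash
python3 - 2>/dev/null <<'E'
from m import *
np.set_printoptions(precision=4,suppress=True)
c=dict(np.load('/tmp/top1.npz'));W=cloud(c);h,s,v=masks(c);z=W[...,2]
B=dict(pad=(135,265,168,297),lid=(220,225,300,305),cap=(165,248,200,275),pan=(345,245,420,315),hand=(405,245,495,290),plate=(215,225,305,310))
print('depth cap px',W[261,183],'pad',W[281,153],'pan',W[281,381],'table',W[330,250])
def st(name,m):
    P=W[roi(m,B[name])]; P=P[~np.isnan(P[:,0])]
    print(name,len(P),np.median(P,0) if len(P) else '')
    if len(P)>4: print('  rect',cv2.minAreaRect(P[:,:2].astype('f')),cv2.minEnclosingCircle(P[:,:2].astype('f')))
    return P
st('pad',((h<6)|(h>174))&(s>200)&(v>80)&(z>.05))
st('lid',(z>.02)&(z<.07)&(s>80)); st('cap',(z>.215)&(z<.25)); st('pan',(z>.038)&(z<.06)&(v<140))
P=st('hand',(z>.03)&(z<.06)); print(cv2.fitLine(P[:,:2].astype('f'),cv2.DIST_HUBER,0,.001,.001).ravel())
st('plate',(v<60)&(abs(z)<.006))
# bystanders near pan path
for n,b in dict(ram=(305,320,350,362),spat=(400,150,480,260),mill=(150,325,190,360)).items():
    B[n]=b; P=st(n,z>.004 if n=='spat' else z>.015)
E
```

```text
depth cap px [0.5045 0.2206 0.2272] pad [0.4851 0.3201 0.0764] pan [ 0.492  -0.1756  0.0052] table [ 0.3831  0.122  -0.0022]
pad 0 
lid 2519 [0.5181 0.0994 0.0426]
  rect ((0.5262157917022705, 0.10648995637893677), (0.13308021426200867, 0.1339287906885147), 47.8711051940918) ((0.5268433690071106, 0.10659907013177872), 0.06803251802921295)
cap 307 [0.5043 0.2236 0.2287]
  rect ((0.5048456788063049, 0.22395440936088562), (0.0241769440472126, 0.04249116778373718), 10.059769630432129) ((0.5051324367523193, 0.2242216020822525), 0.02295061945915222)
pan 365 [ 0.4966 -0.1824  0.0437]
  rect ((0.49403417110443115, -0.17192032933235168), (0.10760022699832916, 0.11725866049528122), 46.751583099365234) ((0.48990410566329956, -0.1829777956008911), 0.06813252717256546)
hand 661 [ 0.5191 -0.3092  0.0433]
  rect ((0.5192070007324219, -0.30769598484039307), (0.026990504935383797, 0.18378205597400665), 14.575992584228516) ((0.5131974220275879, -0.3090786337852478), 0.09210947155952454)
[ 0.2027 -0.9792  0.5191 -0.3091]
plate 390 [0.4957 0.1359 0.0015]
  rect ((0.5274578928947449, 0.1076148971915245), (0.14367319643497467, 0.14639155566692352), 10.716238021850586) ((0.5278477668762207, 0.10659665614366531), 0.09889503568410873)
ram 551 [ 0.3584 -0.053   0.0308]
  rect ((0.35870009660720825, -0.05123792216181755), (0.0693652406334877, 0.06775911897420883), 89.85868072509766) ((0.3582962155342102, -0.05081094056367874), 0.03556592017412186)
spat 904 [ 0.6897 -0.3402  0.0124]
  rect ((0.6748095750808716, -0.3239153325557709), (0.19043384492397308, 0.2751823961734772), 88.9974365234375) ((0.6735032796859741, -0.31380829215049744), 0.15728068351745605)
mill 600 [0.3587 0.265  0.0944]
  rect ((0.35731080174446106, 0.27179983258247375), (0.040552232414484024, 0.04726264998316765), 75.28890991210938) ((0.3580208122730255, 0.27377066016197205), 0.02406192570924759)
```

Both views agree to about 4 mm:

| Thing | Position (x, y) | Other |
|---|---|---|
| Handle axis | (.507, .223) | cap top z .228, so the rail is up about 4 mm |
| Station | | yaw .182 |
| Plate | (.529, .1065) | |
| Paddle | about (.489, .322) | z .075 |
| Pan | (.4955, -.170) | yaw .206 |

The sizes match those given, so I'm moving to the handle at yaw 1.753.

```bash
python3 -m creep '{"translation":[[25,34,20],[50,68,40],[75,103,60],[100,138,80],[125,172,100]],"yaw":[0.07,0.14,0.21,0.28,0.35],"gripper":[0,0,0,0,0]}' 40
python3 -m creep '{"translation":[[17,34,0],[34,68,0],[51,103,0],[68,138,0],[85,172,0]],"yaw":[0.08,0.16,0.24,0.32,0.4],"gripper":[0,0,0,0,0]}'
python3 -m creep '{"translation":[[17,34,0],[34,68,0],[51,103,0],[68,138,0],[85,172,0]],"yaw":[0.08,0.16,0.24,0.32,0.4],"gripper":[0,0,0,0,0]}'
```

```text
time_s: 0.52
ee_pos: [0.2425, -0.3796, 0.3132]
eef_rot: [-3.14, -0.0, 0.594]
force: [1.3, -0.3, 0.7]
grip_width: 0.0939
time_s: 0.93
ee_pos: [0.3277, -0.2057, 0.3131]
eef_rot: [-3.14, -0.0, 0.998]
force: [1.0, -1.1, 0.2]
grip_width: 0.0938
time_s: 1.35
ee_pos: [0.4129, -0.0316, 0.3132]
eef_rot: [-3.14, -0.0, 1.402]
force: [0.9, -0.9, 0.3]
grip_width: 0.094
```

Remaining: x +94, y +255, yaw +.351.

```bash
python3 -m creep '{"translation":[[14,34,0],[28,68,0],[42,103,0],[54,138,0],[66,172,0]],"yaw":[0.08,0.16,0.24,0.32,0.351],"gripper":[0,0,0,0,0]}'
python3 -m creep '{"translation":[[10,28,0],[20,56,0],[28,80,0],[28,82,0],[28,82,0]],"yaw":[0,0,0,0,0],"gripper":[0,0,0,0,0]}'
python3 - <<'E'
from m import *
np.set_printoptions(precision=4,suppress=True)
o=ctrl.get_obs();print(o['ee_pos'],o['eef_rot'],o['force'])
c=snap('scene','s2.png');cv2.imwrite('pics/s2c.png',cv2.resize(c['pixels'][60:260,300:500,::-1],(600,600)))
E
```

```text
time_s: 1.77
ee_pos: [0.4791, 0.1425, 0.3128]
eef_rot: [-3.14, -0.0, 1.758]
force: [0.1, -1.1, 0.5]
grip_width: 0.0941
time_s: 2.18
ee_pos: [0.5069, 0.2254, 0.312]
eef_rot: [-3.138, 0.0, 1.759]
force: [-0.2, 0.3, 0.4]
grip_width: 0.0937
[0.5069 0.2254 0.312 ] [-3.1383  0.0001  1.7595] [-0.1887  0.2526  0.4396]
```

View pics/s2c.png

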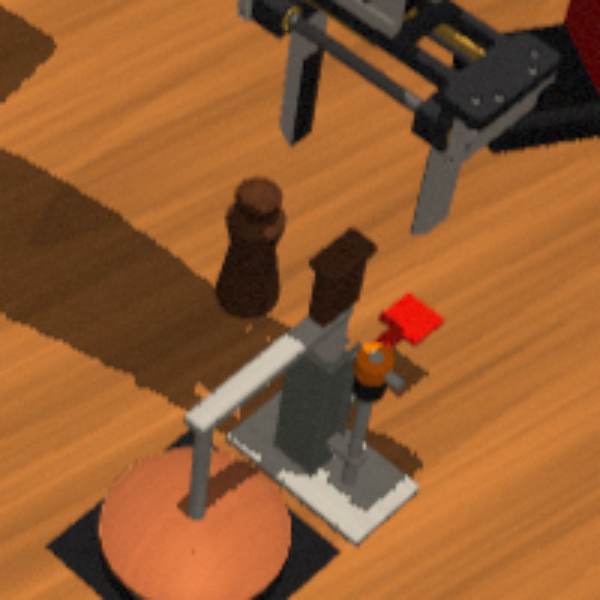

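The crop shows the open fingers around the handle line, with tips at about (297,140) and (425,230) and the handle cap at (342,250). The collar sits at the top of its post, at (373,362). I'll go down and close.

```bash
python3 -m creep '{"translation":[[0,-2,-30],[0,-2,-60],[0,-2,-85],[0,-2,-108],[0,-2,-108]],"yaw":[0,0,0,0,0],"gripper":[0,0,0,0,0]}' 50
python3 -m creep '{"translation":[[0,0,0],[0,0,0],[0,0,0],[0,0,0],[0,0,0]],"yaw":[0,0,0,0,0],"gripper":[255,255,255,255,255]}' 50
python3 -m creep '{"translation":[[0,0,0],[0,0,0],[0,0,0]],"yaw":[0,0,0],"gripper":[255,255,255]}' 50
```

```text
time_s: 2.65
ee_pos: [0.5052, 0.2208, 0.2003]
eef_rot: [-3.132, 0.001, 1.757]
force: [-0.3, -0.6, -0.8]
grip_width: 0.0936
time_s: 3.07
ee_pos: [0.5055, 0.2208, 0.2014]
eef_rot: [-3.134, 0.001, 1.757]
force: [1.2, -0.7, 0.5]
grip_width: 0.0639
time_s: 3.32
ee_pos: [0.5056, 0.2209, 0.2016]
eef_rot: [-3.134, 0.001, 1.757]
force: [-0.1, 0.1, -0.2]
grip_width: 0.0443
```

```bash
for i in 1; do python3 -m creep '{"translation":[[0,0,0],[0,0,0],[0,0,0],[0,0,0],[0,0,0]],"yaw":[0,0,0,0,0],"gripper":[255,255,255,255,255]}' 50; done
python3 -m creep '{"translation":[[0,0,0],[0,0,0],[0,0,0]],"yaw":[0,0,0],"gripper":[255,255,255]}' 50
```

```text
time_s: 3.73
ee_pos: [0.5068, 0.2211, 0.2018]
eef_rot: [-3.138, 0.001, 1.757]
force: [11.9, 2.8, -3.7]
grip_width: 0.0233
time_s: 3.98
ee_pos: [0.5069, 0.2211, 0.2017]
eef_rot: [-3.138, 0.001, 1.757]
force: [2.9, 0.9, -2.5]
grip_width: 0.0232
```

Run:
```python
from m import *
a=snap('scene')['pixels'];b=snap('top')['pixels']
x=cv2.resize(a[110:210,350:450,::-1],(400,500));y=cv2.resize(b[210:310,130:230,::-1],(400,500))
cv2.imwrite('pics/g3.png',np.hstack([x,y]))
```

```text
(no output)
```

View pics/g3.png

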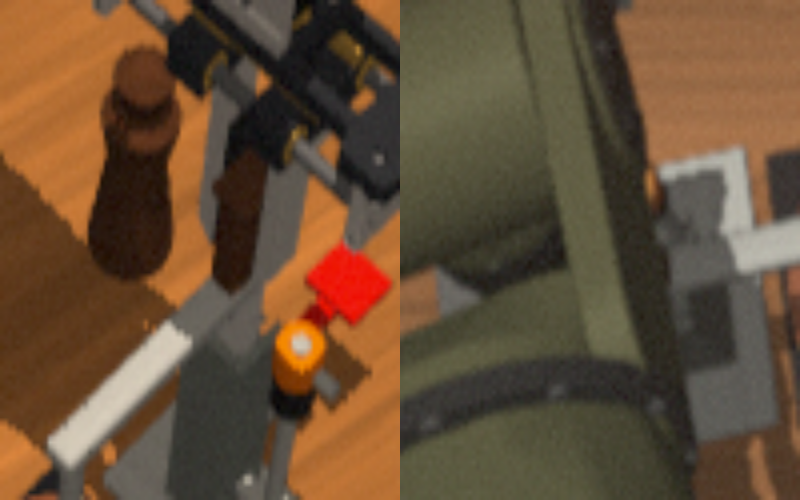

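The crop shows the fingers astride the handle. The cap at about (235,185) is between them and probably carries the grip, since the width is 23 mm rather than 16. The fingertips clear the steel arm. I'll try a pull with a firm grip and watch for slip.

```bash
python3 -m creep '{"translation":[[0,0,3],[0,0,6],[0,0,9],[0,0,12],[0,0,15]],"yaw":[0,0,0,0,0],"gripper":[255,255,255,255,255]}' 60
python3 -m creep '{"translation":[[0,0,4],[0,0,8],[0,0,12],[0,0,16],[0,0,20]],"yaw":[0,0,0,0,0],"gripper":[255,255,255,255,255]}' 60
python3 - <<'E'
from m import *
np.set_printoptions(precision=4,suppress=True)
c=snap('scene');W=cloud(c);h,s,v=masks(c);z=W[...,2]
P=W[roi((h<12)&(s>100)&(z>.02)&(z<.2),(325,165,405,275))];print('lid z top',np.percentile(P[:,2],[50,95,99]))
o=dict(np.load('/tmp/scene1.npz'));W=cloud(o);h,s,v=masks(o);z=W[...,2]
P=W[roi((h<12)&(s>100)&(z>.02)&(z<.2),(325,165,405,275))];print('lid z top',np.percentile(P[:,2],[50,95,99]))
E
```

```text
time_s: 4.5
ee_pos: [0.5068, 0.2211, 0.2156]
eef_rot: [-3.137, 0.001, 1.757]
force: [9.4, 3.6, -16.6]
grip_width: 0.023
time_s: 4.92
ee_pos: [0.5068, 0.2211, 0.234]
eef_rot: [-3.135, 0.001, 1.757]
force: [8.4, 3.9, -9.2]
grip_width: 0.0232
lid z top [0.0736 0.0811 0.0831]
lid z top [0.0411 0.0487 0.051 ]
```

No slip: lid and TCP both rose 32 mm, so rise = TCP z − .197. The stop is expected at TCP z .262 to .302.

```bash
python3 -m creep '{"translation":[[1,0,4],[1,0,8],[1,0,12],[1,0,16],[1,0,20]],"yaw":[0,0,0,0,0],"gripper":[255,255,255,255,255]}' 60
python3 -m creep '{"translation":[[0,0,2],[0,0,4],[0,0,6],[0,0,6],[0,0,6]],"yaw":[0,0,0,0,0],"gripper":[255,255,255,255,255]}' 60
python3 -m creep '{"translation":[[0,0,2],[0,0,4],[0,0,4],[0,0,4]],"yaw":[0,0,0,0],"gripper":[255,255,255,255]}' 60
python3 - <<'E'
from m import *
a=snap('scene')['pixels'];cv2.imwrite('pics/g4.png',cv2.resize(a[90:230,340:460,::-1],(510,595),interpolation=cv2.INTER_CUBIC))
E
```

```text
time_s: 5.38
ee_pos: [0.5069, 0.2211, 0.2545]
eef_rot: [-3.132, 0.001, 1.757]
force: [-5.0, 2.2, -16.4]
grip_width: 0.0235
time_s: 5.8
ee_pos: [0.5069, 0.2211, 0.2617]
eef_rot: [-3.134, 0.001, 1.757]
force: [-5.3, 1.9, -1.7]
grip_width: 0.0233
time_s: 6.13
ee_pos: [0.5069, 0.2211, 0.266]
eef_rot: [-3.134, 0.001, 1.757]
force: [-2.5, 1.2, -8.3]
grip_width: 0.0231
```

View pics/g4.png

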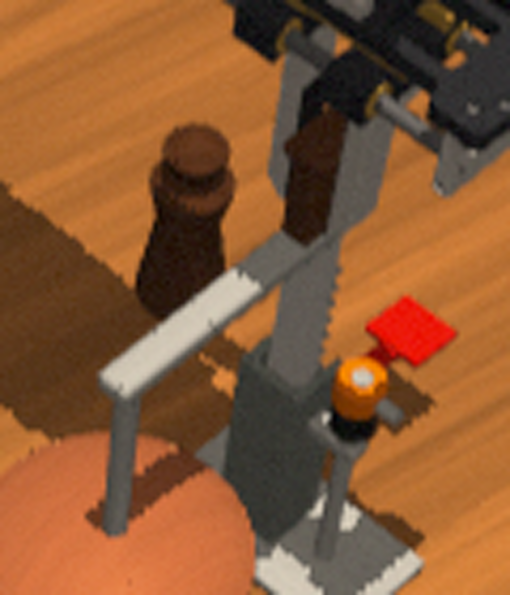

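The crop shows the lug plate at (335,425) right under the black buffer (352,425), so contact is very near. I'll use 2 mm steps with holds.

```bash
python3 -m creep '{"translation":[[0,0,1],[0,0,2],[0,0,2],[0,0,2]],"yaw":[0,0,0,0],"gripper":[255,255,255,255]}' 60
python3 -m creep '{"translation":[[0,0,1],[0,0,2],[0,0,2],[0,0,2]],"yaw":[0,0,0,0],"gripper":[255,255,255,255]}' 60
```

```text
time_s: 6.52
ee_pos: [0.5069, 0.2211, 0.2681]
eef_rot: [-3.134, 0.001, 1.757]
force: [-2.4, 1.1, -11.4]
grip_width: 0.0229
time_s: 6.85
ee_pos: [0.5069, 0.2211, 0.2706]
eef_rot: [-3.135, 0.001, 1.758]
force: [-3.3, 0.9, -6.3]
grip_width: 0.0235
```

```bash
python3 -m creep '{"translation":[[0,0,1],[0,0,2],[0,0,2],[0,0,2]],"yaw":[0,0,0,0],"gripper":[255,255,255,255]}' 60
python3 -m creep '{"translation":[[0,0,1],[0,0,2],[0,0,2],[0,0,2]],"yaw":[0,0,0,0],"gripper":[255,255,255,255]}' 60
python3 - <<'E'
from m import *
a=snap('scene')['pixels'];cv2.imwrite('pics/g5.png',cv2.resize(a[155:225,400:450,::-1],(430,600),interpolation=cv2.INTER_CUBIC))
E
```

```text
time_s: 7.18
ee_pos: [0.507, 0.2211, 0.2735]
eef_rot: [-3.135, 0.001, 1.757]
force: [-5.6, -0.2, -1.3]
grip_width: 0.0232
time_s: 7.52
ee_pos: [0.5069, 0.2211, 0.2754]
eef_rot: [-3.135, 0.001, 1.757]
force: [-3.5, 0.8, -9.3]
grip_width: 0.0231
```

View pics/g5.png

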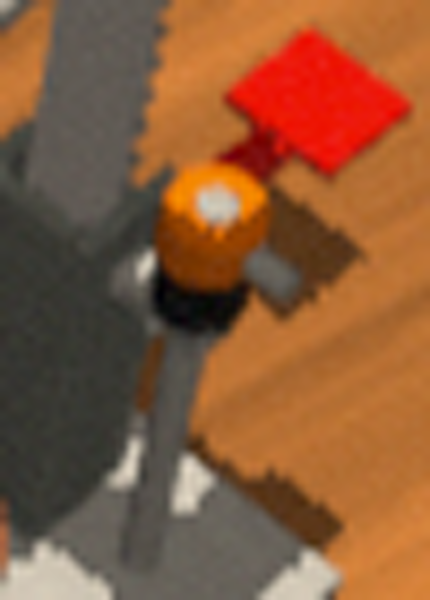

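No clear contact yet. The force dips at .2617 and .2735 are clicks 12 mm apart. Continuing.

```bash
python3 -m creep '{"translation":[[0,0,1],[0,0,2],[0,0,2],[0,0,2]],"yaw":[0,0,0,0],"gripper":[255,255,255,255]}' 60
python3 -m creep '{"translation":[[0,0,1],[0,0,2],[0,0,2],[0,0,2]],"yaw":[0,0,0,0],"gripper":[255,255,255,255]}' 60
```

```text
time_s: 7.9
ee_pos: [0.5069, 0.2211, 0.2772]
eef_rot: [-3.135, 0.001, 1.757]
force: [-2.6, 1.4, -12.4]
grip_width: 0.0232
time_s: 8.23
ee_pos: [0.5069, 0.2211, 0.2794]
eef_rot: [-3.135, 0.001, 1.757]
force: [-2.5, 2.0, -12.7]
grip_width: 0.0232
```

```bash
python3 -m creep '{"translation":[[0,0,1],[0,0,2],[0,0,2],[0,0,2]],"yaw":[0,0,0,0],"gripper":[255,255,255,255]}' 60
python3 -m creep '{"translation":[[0,0,1],[0,0,2],[0,0,2],[0,0,2]],"yaw":[0,0,0,0],"gripper":[255,255,255,255]}' 60
```

```text
time_s: 8.57
ee_pos: [0.507, 0.2211, 0.2819]
eef_rot: [-3.136, 0.001, 1.757]
force: [-3.3, 1.0, -9.0]
grip_width: 0.0232
time_s: 8.9
ee_pos: [0.507, 0.2211, 0.2843]
eef_rot: [-3.136, 0.001, 1.757]
force: [-3.8, 1.1, -6.7]
grip_width: 0.0235
```

```bash
python3 -m creep '{"translation":[[0,0,1],[0,0,2],[0,0,2],[0,0,2]],"yaw":[0,0,0,0],"gripper":[255,255,255,255]}' 60
python3 -m creep '{"translation":[[0,0,1],[0,0,2],[0,0,2],[0,0,2]],"yaw":[0,0,0,0],"gripper":[255,255,255,255]}' 60
```

```text
time_s: 9.23
ee_pos: [0.5069, 0.2211, 0.286]
eef_rot: [-3.136, 0.001, 1.757]
force: [-3.3, 1.6, -12.1]
grip_width: 0.0232
time_s: 9.57
ee_pos: [0.5069, 0.2211, 0.2875]
eef_rot: [-3.135, 0.001, 1.758]
force: [-0.7, 2.3, -18.9]
grip_width: 0.0228
```

```bash
python3 -m creep '{"translation":[[0,0,1],[0,0,2],[0,0,2],[0,0,2]],"yaw":[0,0,0,0],"gripper":[255,255,255,255]}' 60
python3 - <<'E'
from m import *
a=snap('scene')['pixels'];cv2.imwrite('pics/g6.png',cv2.resize(a[125:225,380:455,::-1],(450,600),interpolation=cv2.INTER_CUBIC))
E
```

```text
time_s: 9.9
ee_pos: [0.5069, 0.2211, 0.2894]
eef_rot: [-3.135, 0.001, 1.757]
force: [0.3, 2.6, -21.4]
grip_width: 0.0234
```

View pics/g6.png

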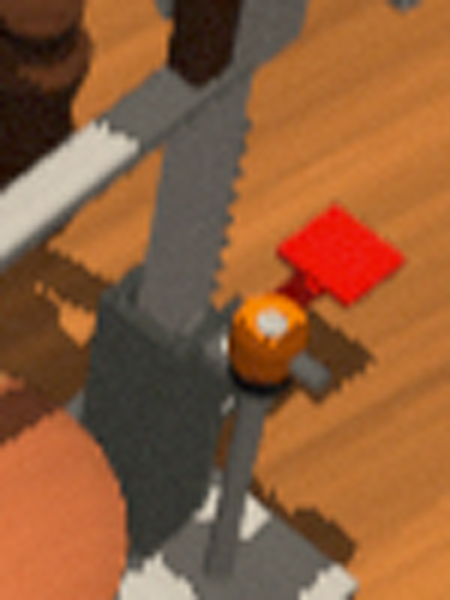

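The crop shows the black buffer band at (262,385) squeezed to about half its earlier height. Together with the roughly 10 N rise in force, that makes contact certain. I'll ease down on to the notch and let go.

```bash
python3 -m creep '{"translation":[[0,0,-2],[0,0,-4],[0,0,-5],[0,0,-5],[0,0,-5]],"yaw":[0,0,0,0,0],"gripper":[255,255,255,255,255]}' 60
python3 -m creep '{"translation":[[0,0,0],[0,0,0],[0,0,0],[0,0,0],[0,0,0]],"yaw":[0,0,0,0,0],"gripper":[100,100,100,100,100]}'
python3 -m creep '{"translation":[[0,0,0],[0,0,0],[0,0,0],[0,0,0],[0,0,0]],"yaw":[0,0,0,0,0],"gripper":[60,60,60,60,60]}'
```

```text
time_s: 10.37
ee_pos: [0.507, 0.2211, 0.2856]
eef_rot: [-3.137, 0.0, 1.757]
force: [-4.9, -0.1, -3.1]
grip_width: 0.0234
time_s: 10.78
ee_pos: [0.5072, 0.2211, 0.286]
eef_rot: [-3.138, 0.0, 1.757]
force: [-0.2, -0.5, 0.3]
grip_width: 0.0532
time_s: 11.2
ee_pos: [0.5072, 0.2211, 0.2859]
eef_rot: [-3.138, 0.0, 1.757]
force: [-0.0, -0.1, 0.2]
grip_width: 0.0716
```

Released, with no contact force. Now I'll go up, then across to above the pan handle at (.526, -.322).

```bash
python3 -m creep '{"translation":[[0,0,30],[0,0,60],[1,-30,65],[3,-65,65],[4,-101,65]],"yaw":[0,0,0,0,0.01],"gripper":[60,60,60,60,60]}'
python3 -m creep '{"translation":[[1,-36,0],[2,-72,0],[3,-108,0],[4,-144,0],[5,-180,0]],"yaw":[0,0,0,0,0.01],"gripper":[60,60,60,60,60]}'
python3 -m creep '{"translation":[[1,-36,-10],[3,-72,-25],[5,-108,-45],[7,-144,-70],[9,-180,-100]],"yaw":[0,0,0,0,0],"gripper":[100,100,100,100,100]}'
python3 - <<'E'
from m import *
np.set_printoptions(precision=4,suppress=True)
c=snap('scene');W=cloud(c);h,s,v=masks(c);z=W[...,2]
P=W[roi((h<12)&(s>100)&(z>.08)&(z<.2),(315,120,415,275))];print('lid z top',np.percentile(P[:,2],[50,95,99]))
print(ctrl.get_obs()['ee_pos'],ctrl.get_obs()['eef_rot'])
E
```

```text
time_s: 11.62
ee_pos: [0.5111, 0.1194, 0.3514]
eef_rot: [-3.139, 0.001, 1.769]
force: [0.5, -0.3, -0.7]
grip_width: 0.0718
time_s: 12.03
ee_pos: [0.5158, -0.0624, 0.3515]
eef_rot: [-3.139, 0.001, 1.779]
force: [0.6, 0.4, 1.2]
grip_width: 0.0718
time_s: 12.45
ee_pos: [0.5244, -0.2387, 0.2559]
eef_rot: [-3.14, 0.002, 1.778]
force: [-0.2, -0.9, 0.1]
grip_width: 0.057
lid z top [0.1245 0.1324 0.1346]
[ 0.5228 -0.2424  0.2494] [-3.1333 -0.0024  1.7755]
```

The lid hangs about 84 mm above where it started. I'll check the spatula's clearance around the pan handle from the first frames before going down.

```bash
python3 -m creep '{"translation":[[2,-30,-25],[3,-60,-50],[3,-80,-80],[3,-80,-110],[3,-80,-120]],"yaw":[0,0,0,0,0],"gripper":[100,100,100,100,100]}'
python3 - 2>/dev/null <<'E'
from m import *
np.set_printoptions(precision=3,suppress=True)
for n,b in (('scene',(198,340,242,395)),('top',(402,208,448,258))):
    c=dict(np.load(f'/tmp/{n}1.npz'));W=cloud(c);h,s,v=masks(c)
    m=roi((s<70)&(v>90),b);P=W[m];P=P[~np.isnan(P[:,0])];print(n,len(P),np.median(P,0),'minx pt',P[P[:,0].argmin()],'maxy',P[P[:,1].argmax()]);print(cv2.boxPoints(cv2.minAreaRect(P[:,:2].astype('f'))))
c=snap('top');cv2.imwrite('pics/t7.png',cv2.resize(c['pixels'][200:350,340:500,::-1],(640,600)))
E
```

```text
time_s: 12.92
ee_pos: [0.5239, -0.3224, 0.1244]
eef_rot: [-3.129, -0.007, 1.774]
force: [0.3, -0.4, -0.2]
grip_width: 0.0571
scene 1522 [ 0.61  -0.284  0.002] minx pt [ 0.553 -0.286  0.   ] maxy [ 0.588 -0.233  0.001]
[[ 0.552 -0.286]
 [ 0.641 -0.34 ]
 [ 0.674 -0.285]
 [ 0.585 -0.231]]
top 1088 [ 0.605 -0.283  0.003] minx pt [ 0.551 -0.286  0.001] maxy [ 0.583 -0.233  0.004]
[[ 0.547 -0.287]
 [ 0.648 -0.348]
 [ 0.683 -0.291]
 [ 0.582 -0.23 ]]
```

View pics/t7.png

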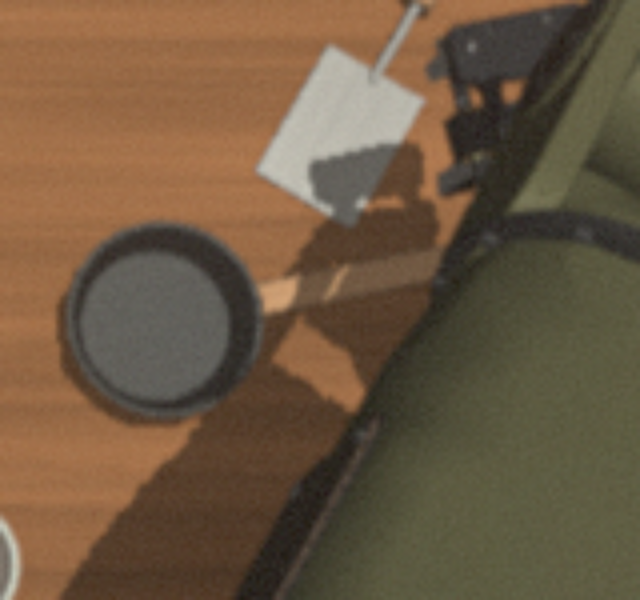

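The crop shows the pan at (165,320) and its handle clear of the spatula blade, whose lower corner is at (350,225). The blade is only about 2 mm high, so the fingertips will pass over it. I'll go down and grip.

```bash
python3 -m creep '{"translation":[[2,1,-30],[2,1,-60],[2,1,-80],[2,1,-84],[2,1,-84]],"yaw":[0,0,0,0,0],"gripper":[100,100,100,100,100]}' 20
python3 -m creep '{"translation":[[0,0,0],[0,0,0],[0,0,0],[0,0,0],[0,0,0]],"yaw":[0,0,0,0,0],"gripper":[255,255,255,255,255]}' 20
python3 -m creep '{"translation":[[0,0,0],[0,0,0],[0,0,0],[0,0,0],[0,0,0]],"yaw":[0,0,0,0,0],"gripper":[255,255,255,255,255]}' 20
```

```text
time_s: 13.38
ee_pos: [0.5267, -0.3201, 0.0416]
eef_rot: [-3.129, -0.008, 1.776]
force: [0.6, -0.6, -0.5]
grip_width: 0.0572
time_s: 13.8
ee_pos: [0.5269, -0.3203, 0.0424]
eef_rot: [-3.129, -0.007, 1.776]
force: [-1.0, -0.9, -0.2]
grip_width: 0.0276
time_s: 14.22
ee_pos: [0.5269, -0.3204, 0.0425]
eef_rot: [-3.129, -0.007, 1.776]
force: [-0.7, -1.0, 1.9]
grip_width: 0.0175
```

```bash
python3 -m creep '{"translation":[[1,6,0],[3,18,0],[5,33,0],[7,50,0],[9,66,0]],"yaw":[0,0,0,0,0],"gripper":[255,255,255,255,255]}'
python3 -m creep '{"translation":[[2,16,0],[4,32,0],[6,48,0],[8,64,0],[10,80,0]],"yaw":[0,0,0,0,0],"gripper":[255,255,255,255,255]}'
python3 -m creep '{"translation":[[2,16,0],[4,32,0],[6,48,0],[7,60,0],[8,68,0]],"yaw":[0,0,0,0,0],"gripper":[255,255,255,255,255]}'
python3 - 2>/dev/null <<'E'
from m import *
np.set_printoptions(precision=4,suppress=True)
print(ctrl.get_obs()['ee_pos'],ctrl.get_obs()['eef_rot'])
E
```

```text
time_s: 14.63
ee_pos: [0.5362, -0.2529, 0.0426]
eef_rot: [-3.13, -0.006, 1.776]
force: [-0.5, -4.2, 2.3]
grip_width: 0.0177
time_s: 15.05
ee_pos: [0.5462, -0.1711, 0.0426]
eef_rot: [-3.13, -0.006, 1.776]
force: [-0.6, -2.9, 1.8]
grip_width: 0.0177
time_s: 15.47
ee_pos: [0.5541, -0.1012, 0.0426]
eef_rot: [-3.129, -0.006, 1.778]
force: [-0.1, -2.8, 0.7]
grip_width: 0.018
[ 0.5541 -0.1012  0.0426] [-3.1295 -0.0063  1.7776]
```

```bash
python3 -m creep '{"translation":[[2,14,0],[4,28,0],[5,42,0],[6,52,0],[6,56,0]],"yaw":[0,0,0,0,0],"gripper":[255,255,255,255,255]}'
python3 - <<'E'
from m import *
np.set_printoptions(precision=4,suppress=True)
a=snap('scene');b=snap('top');np.savez('/tmp/scene8.npz',**a);np.savez('/tmp/top8.npz',**b)
print(ctrl.get_obs()['ee_pos'])
cv2.imwrite('pics/p8.png',np.hstack([cv2.resize(a['pixels'][130:310,290:450,::-1],(400,450)),cv2.resize(b['pixels'][190:340,190:340,::-1],(400,450))]))
E
```

```text
time_s: 15.88
ee_pos: [0.5602, -0.0437, 0.0427]
eef_rot: [-3.13, -0.006, 1.779]
force: [-0.2, -4.2, 0.8]
grip_width: 0.0175
[ 0.56   -0.0442  0.0425]
```

View pics/p8.png

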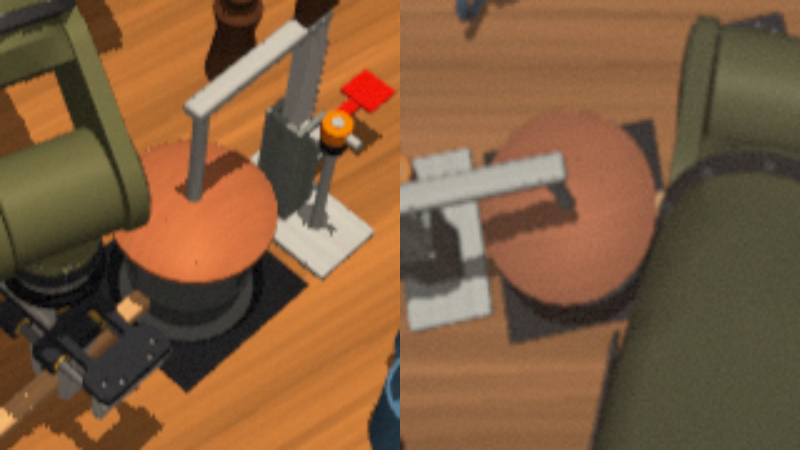

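The crop shows the pan standing on the plate under the raised lid: lid at (195,210), pan wall (190,290). I'll measure its centre from the visible wall with a cone fit, against the plate centre in the same camera.

```bash
python3 - 2>/dev/null <<'E'
from m import *
from scipy.optimize import least_squares
np.set_printoptions(precision=4,suppress=True)
c=dict(np.load('/tmp/scene8.npz'));W=cloud(c);h,s,v=masks(c);z=W[...,2]
P=W[roi((z>.008)&(z<.043)&(v<110)&(s<110),(335,225,400,270))];P=P[~np.isnan(P[:,0])]
f=lambda q:np.hypot(P[:,0]-q[0],P[:,1]-q[1])-(.046+.009*P[:,2]/.045)
r=least_squares(f,[.53,.105],loss='soft_l1',f_scale=.002);print('pan',r.x,len(P),'res',np.median(abs(f(r.x))))
L=W[roi((h<14)&(s>100)&(z>.1)&(z<.15),(320,180,405,250))];
print('lid', len(L),np.percentile(L[:,2],[1,50,99]),cv2.minEnclosingCircle(L[:,:2].astype('f')))
E
```

```text
pan [0.5301 0.1066] 252 res 0.0006289412569644472
lid 2537 [0.1117 0.1255 0.1345] ((0.5311406254768372, 0.10430340468883514), 0.06980463862419128)
```

The pan is centred to about 3 mm. I'll let go, rise to z .36, cross above the handle, and close the fingers on the way.

```bash
python3 -m creep '{"translation":[[0,0,0],[0,0,0],[0,0,0],[0,0,0],[0,0,0]],"yaw":[0,0,0,0,0],"gripper":[120,120,120,120,120]}'
python3 -m creep '{"translation":[[0,0,10],[0,0,40],[0,0,80],[0,0,120],[0,0,160]],"yaw":[0,0,0,0,0],"gripper":[120,120,120,120,120]}'
python3 -m creep '{"translation":[[0,0,40],[0,0,80],[0,0,120],[0,0,160],[0,20,165]],"yaw":[0,0,0,0,-0.025],"gripper":[255,255,255,255,255]}' 20
python3 -m creep '{"translation":[[-7,36,0],[-14,72,0],[-21,108,0],[-28,144,0],[-35,180,0]],"yaw":[0,0,0,0,0],"gripper":[255,255,255,255,255]}'
python3 - <<'E'
from m import *
np.set_printoptions(precision=4,suppress=True)
o=ctrl.get_obs();print(o['ee_pos'],o['eef_rot'],o['grip_width'])
a=snap('scene');b=snap('top')
cv2.imwrite('pics/p9.png',np.hstack([cv2.resize(a['pixels'][100:300,280:460,::-1],(400,450)),cv2.resize(b['pixels'][190:340,110:310,::-1],(400,300),).copy() if 0 else cv2.resize(b['pixels'][150:375,110:310,::-1],(400,450))]))
c=a;W=cloud(c);h,s,v=masks(c);z=W[...,2]
from scipy.optimize import least_squares
P=W[roi((z>.008)&(z<.043)&(v<110)&(s<110),(335,225,400,270))];P=P[~np.isnan(P[:,0])]
f=lambda q:np.hypot(P[:,0]-q[0],P[:,1]-q[1])-(.046+.009*P[:,2]/.045)
print('pan',least_squares(f,[.53,.105],loss='soft_l1',f_scale=.002).x)
E
```

```text
time_s: 16.4
ee_pos: [0.56, -0.0444, 0.0425]
eef_rot: [-3.129, -0.007, 1.778]
force: [-0.2, -0.4, -0.6]
grip_width: 0.0472
time_s: 16.82
ee_pos: [0.5595, -0.0445, 0.2052]
eef_rot: [-3.129, -0.007, 1.778]
force: [0.7, 0.7, 0.5]
grip_width: 0.05
time_s: 17.23
ee_pos: [0.5597, -0.0264, 0.3785]
eef_rot: [-3.139, -0.004, 1.751]
force: [0.5, 0.0, 0.8]
grip_width: 0.02
time_s: 17.65
ee_pos: [0.5237, 0.155, 0.3795]
eef_rot: [-3.14, -0.004, 1.75]
force: [1.0, 0.1, 0.2]
grip_width: 0.0008
[0.5237 0.155  0.3795] [-3.1401 -0.0036  1.7502] 0.0007664911874869736
pan [0.53   0.1062]
```

View pics/p9.png

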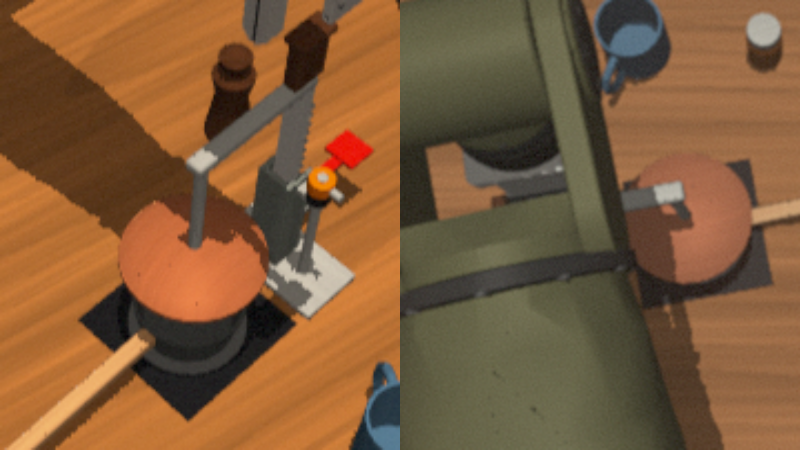

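The pan stays put at (.530,.106) under the lid and the hand is clear above. On to the paddle.

```bash
python3 -m creep '{"translation":[[-7,36,0],[-14,72,0],[-21,108,0],[-28,140,0],[-35,166,0]],"yaw":[0,0,0,0,0],"gripper":[255,255,255,255,255]}'
python3 -m creep '{"translation":[[0,1,-30],[0,1,-70],[0,1,-110],[0,1,-150],[0,1,-190]],"yaw":[0,0,0,0,0],"gripper":[255,255,255,255,255]}'
python3 -m creep '{"translation":[[0,0,-30],[0,0,-50],[0,0,-65],[0,0,-70],[0,0,-70]],"yaw":[0,0,0,0,0],"gripper":[255,255,255,255,255]}'
python3 - <<'E'
from m import *
np.set_printoptions(precision=4,suppress=True)
o=ctrl.get_obs();print(o['ee_pos'],o['eef_rot'],o['force'])
E
```

```text
time_s: 18.17
ee_pos: [0.4876, 0.3248, 0.38]
eef_rot: [-3.14, -0.004, 1.755]
force: [0.7, -0.4, -0.0]
grip_width: 0.0007
time_s: 18.58
ee_pos: [0.4875, 0.3252, 0.1891]
eef_rot: [-3.141, -0.005, 1.755]
force: [0.7, 0.1, 0.1]
grip_width: 0.0004
time_s: 19.0
ee_pos: [0.4875, 0.3246, 0.1186]
eef_rot: [-3.14, -0.004, 1.755]
force: [-0.6, -0.8, -0.1]
grip_width: 0.0007
[0.4875 0.3246 0.1186] [-3.1396 -0.004   1.7546] [-0.6197 -0.7509 -0.1455]
```

```bash
python3 -m creep '{"translation":[[0,-2,-8],[0,-2,-16],[0,-2,-22],[0,-2,-26],[0,-2,-29]],"yaw":[0,0,0,0,0],"gripper":[255,255,255,255,255]}'
python3 -m creep '{"translation":[[0,0,-2],[0,0,-4],[0,0,-6],[0,0,-6]],"yaw":[0,0,0,0],"gripper":[255,255,255,255]}'
```

```text
time_s: 19.42
ee_pos: [0.4876, 0.3225, 0.0894]
eef_rot: [-3.14, -0.004, 1.755]
force: [-0.6, -1.3, 2.9]
grip_width: 0.0006
time_s: 19.75
ee_pos: [0.4877, 0.3225, 0.0833]
eef_rot: [-3.14, -0.004, 1.755]
force: [1.0, -1.6, 3.4]
grip_width: 0.0002
```

Contact was at about z .094 with a push of 3 N. I'll press to about 20 mm and hold.

```bash
python3 -m creep '{"translation":[[0,0,-3],[0,0,-6],[0,0,-9],[0,0,-10],[0,0,-10]],"yaw":[0,0,0,0,0],"gripper":[255,255,255,255,255]}'
python3 -m creep '{"translation":[[0,0,0],[0,0,0],[0,0,0],[0,0,0],[0,0,0]],"yaw":[0,0,0,0,0],"gripper":[255,255,255,255,255]}'
python3 -m creep '{"translation":[[0,0,0],[0,0,0],[0,0,0],[0,0,0],[0,0,0]],"yaw":[0,0,0,0,0],"gripper":[255,255,255,255,255]}'
python3 -m creep '{"translation":[[0,0,0],[0,0,0],[0,0,0],[0,0,0],[0,0,0]],"yaw":[0,0,0,0,0],"gripper":[255,255,255,255,255]}'
python3 - <<'E'
from m import *
np.set_printoptions(precision=4,suppress=True)
c=snap('scene');W=cloud(c);h,s,v=masks(c);z=W[...,2]
P=W[roi((h<12)&(s>100)&(z>.02)&(z<.2),(315,120,405,275))];print('lid z top',np.percentile(P[:,2],[50,95,99]))
E
```

```text
time_s: 20.17
ee_pos: [0.4877, 0.3225, 0.0731]
eef_rot: [-3.14, -0.004, 1.755]
force: [0.4, -1.3, 4.3]
grip_width: 0.0004
time_s: 20.58
ee_pos: [0.4878, 0.3225, 0.0732]
eef_rot: [-3.14, -0.004, 1.755]
force: [0.6, -0.7, 4.3]
grip_width: 0.0003
time_s: 21.0
ee_pos: [0.4878, 0.3225, 0.0732]
eef_rot: [-3.14, -0.004, 1.755]
force: [0.3, -1.0, 3.9]
grip_width: 0.0005
time_s: 21.42
ee_pos: [0.4878, 0.3225, 0.0732]
eef_rot: [-3.14, -0.004, 1.755]
force: [0.7, -0.7, 3.2]
grip_width: 0.0006
lid z top [0.0597 0.0935 0.1201]
```

```bash
python3 -m creep '{"translation":[[0,0,0],[0,0,0],[0,0,0],[0,0,0],[0,0,0]],"yaw":[0,0,0,0,0],"gripper":[255,255,255,255,255]}'
python3 -m creep '{"translation":[[0,0,0],[0,0,0],[0,0,0],[0,0,0],[0,0,0]],"yaw":[0,0,0,0,0],"gripper":[255,255,255,255,255]}'
python3 - <<'E'
from m import *
np.set_printoptions(precision=4,suppress=True)
c=snap('scene');W=cloud(c);h,s,v=masks(c);z=W[...,2]
m=roi((h<12)&(s>100)&(z>.02)&(z<.2),(320,190,405,275));P=W[m];print('lid z top',np.percentile(P[:,2],[1,5,50,90,95,99]),len(P))
cv2.imwrite('pics/p10.png',cv2.resize(c['pixels'][100:300,280:460,::-1],(540,600)))
E
```

```text
time_s: 21.88
ee_pos: [0.4878, 0.3225, 0.0732]
eef_rot: [-3.14, -0.004, 1.755]
force: [0.6, -1.9, 4.3]
grip_width: 0.0006
time_s: 22.3
ee_pos: [0.4878, 0.3225, 0.0732]
eef_rot: [-3.14, -0.004, 1.755]
force: [-0.2, -1.4, 4.4]
grip_width: 0.0003
lid z top [0.0459 0.0487 0.0592 0.0656 0.0668 0.0688] 2686
```

View pics/p10.png

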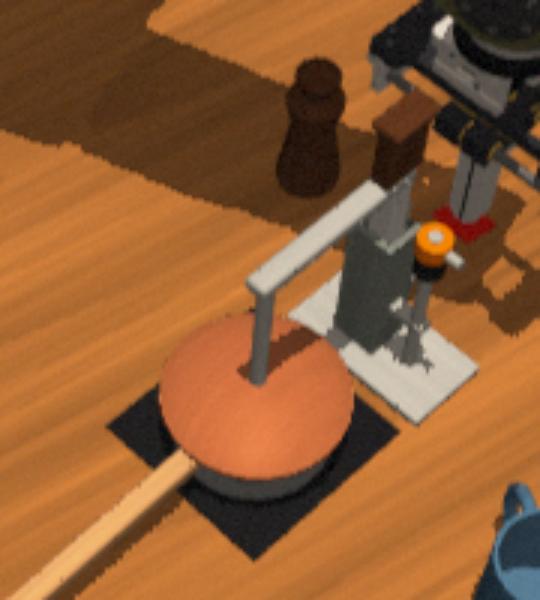

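The crop shows the lid (255,400) seated on the pan. Its height changed by +18 mm from the start, which is what resting on the rim requires. I'll release the paddle gently and withdraw.

```bash
python3 -m creep '{"translation":[[0,0,3],[0,0,7],[0,0,12],[0,0,17],[0,0,22]],"yaw":[0,0,0,0,0],"gripper":[255,255,255,255,255]}'
python3 -m creep '{"translation":[[0,4,10],[0,10,30],[0,15,60],[0,15,90],[0,15,120]],"yaw":[0,0,0,0,0],"gripper":[255,255,255,255,255]}'
python3 -m creep '{"translation":[[0,0,10],[0,0,15],[0,0,15],[0,0,15],[0,0,15]],"yaw":[0,0,0,0,0],"gripper":[255,255,255,255,255]}'
python3 - <<'E'
from m import *
from scipy.optimize import least_squares
np.set_printoptions(precision=4,suppress=True)
c=snap('scene');W=cloud(c);h,s,v=masks(c);z=W[...,2]
m=roi((h<12)&(s>100)&(z>.02)&(z<.2),(320,190,405,275));P=W[m];print('lid z top',np.percentile(P[:,2],[1,5,50,90,95,99]),cv2.minEnclosingCircle(P[:,:2].astype('f')))
P=W[roi((z>.008)&(z<.04)&(v<110)&(s<110),(335,235,400,275))];P=P[~np.isnan(P[:,0])]
f=lambda q:np.hypot(P[:,0]-q[0],P[:,1]-q[1])-(.046+.009*P[:,2]/.045)
print('pan',least_squares(f,[.53,.105],loss='soft_l1',f_scale=.002).x)
o=ctrl.get_obs();print(o['ee_pos'],o['force'],np.abs(o['joint_vel']).max())
E
```

```text
time_s: 22.77
ee_pos: [0.4876, 0.3223, 0.0956]
eef_rot: [-3.139, -0.003, 1.755]
force: [-0.2, -0.4, 0.8]
grip_width: 0.0006
time_s: 23.18
ee_pos: [0.4872, 0.3375, 0.2175]
eef_rot: [-3.139, -0.003, 1.755]
force: [-0.1, 0.1, -0.7]
grip_width: 0.0005
time_s: 23.6
ee_pos: [0.4867, 0.3372, 0.2306]
eef_rot: [-3.136, -0.002, 1.755]
force: [0.5, -0.9, -0.2]
grip_width: 0.0005
lid z top [0.0459 0.0486 0.0592 0.0655 0.0665 0.0687] ((0.5325028300285339, 0.09938853234052658), 0.0749308168888092)
pan [0.6035 0.057 ]
[0.4868 0.3372 0.2308] [-0.1159 -0.3832  0.1494] 0.005598292462809434
```

The lid's height is unchanged after release. That last pan fit is not usable because the lid now hides most of the wall. I'll check the pan by its handle line and end instead, then hand in.

```bash
python3 - 2>/dev/null <<'E'
from m import *
np.set_printoptions(precision=4,suppress=True)
c=snap('scene');o=dict(np.load('/tmp/scene1.npz'))
for c,b in((o,(140,290,235,375)),(c,(200,240,350,350))):
    W=cloud(c);h,s,v=masks(c);z=W[...,2]
    P=W[roi((z>.036)&(z<.048)&(s>80)&(h>8)&(h<25),b)];l=cv2.fitLine(P[:,:2].astype('f'),cv2.DIST_HUBER,0,.001,.001).ravel()
    d=l[:2]*np.sign(-l[1]);end=l[2:]+d*np.percentile((P[:,:2]-l[2:])@d,99.5);print(len(P),'centre est',end-.234*d,'yaw',np.arctan2(d[0],-d[1]))
ctrl.hand_in()
E
```

```text
914 centre est [ 0.4978 -0.1701] yaw 0.20602521
738 centre est [0.5315 0.1061] yaw 0.21406764
the job is handed in; nothing more can be done
```

I finished the job and handed it in after about 24 s of robot time; the hand-in gives no verdict.

- **Lifting:** I pulled the lid up by its handle until it pressed the rubber stop. The force readings put the push at about 10 N, and the picture showed the buffer squeezed. I then eased it down about 4 mm and let go. It hung on its notch about 84 mm above where it started.
- **Pan:** I slid the pan along the worktop until it was centred under the lid, to about 3 mm.
- **Lowering:** I held the paddle about 20 mm down with about 4 N until the lid settled on the pan, then withdrew the hand.

**Last checks:**
- The lid's height did not change when I released the paddle. It sits about 18 mm above where it started, which is what resting on the rim requires.
- The pan centre, worked out from its handle, is (.5315, .1061), within 3 mm of the plate and lid centre.
- The force on the tool is near zero.
- The bystanders were not measured again, but nothing unexpected touched the arm.

**Checks that disagreed or failed:**
- The two cameras differed by about 4 mm in x, so I used the mean of both.
- The fingers gripped the handle at 23 mm rather than 16 mm, so they were probably on its cap. It did not slip.
- The last fit of the pan's wall was not usable because the lid hid it, so I used the handle check instead.
- I could not measure the lid's weight on the rim directly.

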